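Lay out a beam splitter on the optical table

ROBOT

A 6-joint arm with a two-finger parallel gripper is mounted at the origin on the work surface. World frame = base frame: x ahead of the robot, y to its left, z up, the work surface at z = 0. Lengths are in m, angles in rad, forces in N, time in s.
With the tool pointing down it reaches from about 0.3 to 0.875 m from the base axis. Payload 6.4 kg.
Tool frame: the origin (TCP) lies midway between the tips of the shut fingers; the grasp point (between the pads) lies 19 mm behind it; z points along the fingers, y is the line along which they close (so a half turn about z gives the same grasp; the last joint's range is limited). The gripper opens to 85 mm and grips with 20 to 120 N. Pads are 22 mm wide; open, the fingers measure 114 mm over their backs; the gripper's body (76 mm by 85 mm) begins 54 mm behind the grasp point. The pads swing forward as they close: fully open they stand 13 mm farther back than shut.
Start: joints at [-1.395, 0.181, 1.607, -0, 1.354, -0.206], TCP at [0.214, -0.534, 0.231] pointing down, gripper open.
Joint ranges: [-2.99, 2.99], [-0.89, 2.07], [0.3, 2.58], [-1.14, 4.28], [0, 2.63], [-3.12, 3.12]. Speed limits (rad/s): [2.57, 2.57, 3.01, 3.14, 3.14, 3.14].

INTERFACE

Orientations are given as a unit quaternion [w, x, y, z].
In Python, from bench import status, camera, ctrl gives the robot as it stands. The module is installed in compiled form; this text tells all that it offers.
- The arm moves only by the shell command python3 -m handwheel 'ROWS'. ROWS is JSON, a list that holds one entry, the list of rows, each a list of 7 numbers: the opening, from -1 (shut) to 1 (fully open), then the shift along the tool's x, y, z in cm, then the turn, a rotation vector about the tool's x, y, z in degrees. A call has 1 to 10 rows; each row is the pose to reach, as a shift and turn from the pose commanded when the call began, along the tool's axes at that moment; what a row does not reach only later rows make up. A row lasts 1/8 s, in which the tool goes at most 62.5 mm and 10.7 degrees, less where a joint would pass 70% of its speed; a pose out of reach is approached as far as the arm can. A call with a gripper value outside its range is refused whole. The fingers move at their own pace and stop on an object; the grip force is fixed at half the most. Time passes only in rows, so rows that repeat a pose let the fingers close. It gives the time, the measured TCP pose, the force, the opening and the grip force at its end, in the units of the state.
- status.get_obs(): the state, without advancing time (a new reading comes with each control period).
- camera(name): name is "scene" or "top"; returns a dict with "frame" (480x640x3 uint8, blue, green, red), "depth" (480x640 float32, m along the optical axis (not along the pixel's ray), 0 where there is no reading), "fx", "fy", "cx", "cy" (pixels), "extrinsics" (4x4, takes a point from camera to world coordinates). Camera axes: x right, y down, z forward; pixel columns grow to the right and rows downward; lengths in m; the calibration is good to about 2 mm. A picture is of the moment at which its call begins.
- ctrl.hand_in(): hands the job in; it is judged then, once.
The state is a dict: "time_s": time; "q": joint angles; "dq": joint speeds; "joint_efforts": joint torques, N m; "eef_pos": TCP position; "eef_rot": TCP orientation; "wrist_force": force on the tool from outside, world axes, zero at the start; "torque": the same for the moment, N m; "opening": opening from 0.0 (shut) to 1.0 (fully open); "grasp_force": force on a finger pad.
Only numpy, scipy, OpenCV 4.12 (cv2) and the standard library are available. Lean on these libraries where they do the work, as an engineer would, in place of code of your own. Each camera call takes 0.05 s, during which the arm holds its last target. There are 200 camera calls.

TASK

Set up the beam splitter: on the black mounting plate, stand the round platform midway between the laser and the white screen, put the glass cube on the middle of the platform with its sides square to the plate, and stand the square iris frame on the plate's centre line midway between the laser and the platform, its hole looking along the line from laser to screen. Stand the round frosted disc on the steel table directly beside the platform, on the left as one looks from the laser towards the screen, its middle 90 mm from the middle of the platform and its flat face towards the platform. Everything must stand upright, let go and still; leave the screwdriver, the parts box and the dish where they are.

Things in the scene. Friction and masses are not known exactly. Their poses are not given: they have to be found in the camera images.
- plate: Black mounting plate fixed flat on the steel table (table top at height 0), 90 (x) x 440 (y) x 10 mm thick, rows of small holes along its long edges. Origin: centre of its underside, on the table. Its long axis is y, and the line from laser to screen runs over the plate's centre line (x = 0) along y. The loose optics start on the table beside its two long edges.
- laser: Laser: grey finned block with brass collars at both ends (64 mm long over the collars, along the plate's y; 40 mm wide) on a short post, fixed on the plate's centre line near one end; top 92 mm above its origin. It can be at either end. Origin: centre of its underside, on the plate's top face, 180 mm from the plate's middle.
- screen: White upright square screen 74 mm wide, 11 mm thick, in a dark frame, fixed on the plate's centre line at the end opposite to the laser; top 108 mm above its origin. Origin: centre of its underside, on the plate's top face, 180 mm from the plate's middle.
- platform: Loose aluminium platform, like a spool: round foot and round flat top plate both 48 mm in diameter, stem 24 mm in diameter; height 52 mm, top plate from 42 to 52 mm up. 0.11 to 0.22 kg. Origin: centre of its underside, z up. To be gripped across the top plate.
- cube: Loose beam-splitter cube: clear glass block 31 x 31 x 30 mm between two dark square plates 34 x 34 x 4 mm; height 38 mm. 0.06 to 0.11 kg. Origin: centre of its underside; x and y are square to its sides, z up. Either pair of sides may be gripped, and any quarter turn of it will do.
- iris: Loose iris: upright dark square frame 52 x 52 mm, 10 mm thick (along its y), with a 22 mm square hole, on a thin post and a rectangular aluminium foot 52 (x) x 36 (y) x 10 mm. Frame from 45 to 97 mm up, hole centre 71 mm up. 0.08 to 0.17 kg. Origin: centre of its underside, z up; the hole looks along its y axis, either way round. To be gripped across the frame's thickness (y).
- disc: Loose round frosted disc: upright, 54 mm in diameter, white faces in a dark rim, 10 mm thick rim (11 mm over the faces, along its x), centre 81 mm up and top 108 mm up, on a thin post and a round aluminium foot 48 mm in diameter, 10 mm high. 0.08 to 0.17 kg. Origin: centre of its underside, z up; its flat faces look along its x axis, both alike. To be gripped across its thickness (x).
- driver: Bystander, leave alone: screwdriver about 170 mm long with a red handle, lying on the table beyond the plate. Origin: at its underside, midway along its length; it lies along its x axis, parallel to the plate within about 10 degrees.
- box: Bystander, leave alone: open clear parts box 65 x 85 x 25 mm with screws, beyond the plate's +y end. Origin: centre of its underside.
- dish: Bystander, leave alone: shallow white round dish, 80 mm in diameter, 14 mm high, beyond the plate's -y end. Origin: centre of its underside.
Not all that is in view belongs to the job. What is shaped like the disc but green is not meant. What is shaped like the cube but red is not meant.

How it is judged:
By the outcome, as a careful person would: the job done as asked, in the order asked, and still so for the second after the job is handed in, with the robot touching nothing.
It also fails if it takes over 109 s, if anything falls off the work surface, if the arm or the gripper's body presses on something with over 40 N, if the wrist force passes 120 N, or if a joint passes its speed limit or range.

## Working session

There is one attempt and no reset: what is moved stays moved. The work goes in short steps, Python scripts to look and compute and a shell command to move; the robot and the scene stay as the last step left them, time stands still between calls to the robot, and variables do not carry over. Pictures are saved under pics/ and viewed, at most 14 in all, crops included, and the job is handed in when it is done.

```bash
mkdir -p pics
cat > h.py <<'E'
import numpy as np, cv2
from bench import status, camera, ctrl
def snap(n,f):
    c=camera(n); cv2.imwrite('pics/'+f+'.png',c['frame']); np.savez('pics/'+f+'.npz',**c); return c
def load(f): return dict(np.load('pics/'+f+'.npz'))
def P(c,u,v,z=None):
    E=c['extrinsics']; r=np.array([(u-c['cx'])/c['fx'],(v-c['cy'])/c['fy'],1.])
    if z is None: d=c['depth'][int(v),int(u)]
    else: d=(z-E[2,3])/(E[:3,:3]@r)[2]
    return E[:3,:3]@(r*d)+E[:3,3]
E
python3 - <<'E'
from h import *
for n in('top','scene'):
    c=snap(n,n+'0'); print(n,c['extrinsics'].round(3).tolist(),c['fx'],c['cx'],c['cy'])
print(status.get_obs())
E
```

```text
top [[0.043, -0.979, 0.2, 0.432], [-0.999, -0.041, 0.014, 0.012], [-0.006, -0.201, -0.98, 0.908], [0.0, 0.0, 0.0, 1.0]] 531.867620046831 317.7499521604037 242.73799322525318
scene [[-0.218, 0.56, -0.8, 1.541], [0.976, 0.141, -0.166, 0.201], [0.02, -0.816, -0.577, 0.721], [0.0, 0.0, 0.0, 1.0]] 528.8332476617398 314.1587354037206 242.84539353524582
{'time_s': 0.1, 'q': array([-1.39528019e+00,  1.81510696e-01,  1.60788484e+00, -1.95098770e-05,
        1.35380604e+00, -2.06294762e-01]), 'dq': array([ 7.57191096e-04, -1.26225311e-03, -3.28061954e-03,  7.12021593e-04,
        3.81468325e-05, -7.33812354e-05]), 'joint_efforts': array([ 8.72326552e-06, -4.45879269e+01, -3.52239382e+01, -3.00856600e-04,
        4.18123513e-03, -1.39784751e-05]), 'eef_pos': array([ 0.21417154, -0.5330955 ,  0.23046073]), 'eef_rot': array([-8.04512544e-04,  9.81832113e-01,  1.89749979e-01,  2.85625491e-06]), 'wrist_force': array([0.13694276, 0.4307439 , 0.20267168]), 'torque': array([-0.01997756,  0.03166096, -0.00088819]), 'grasp_force': 0.0, 'opening': 1.0031054907713477}
```

View pics/top0.png

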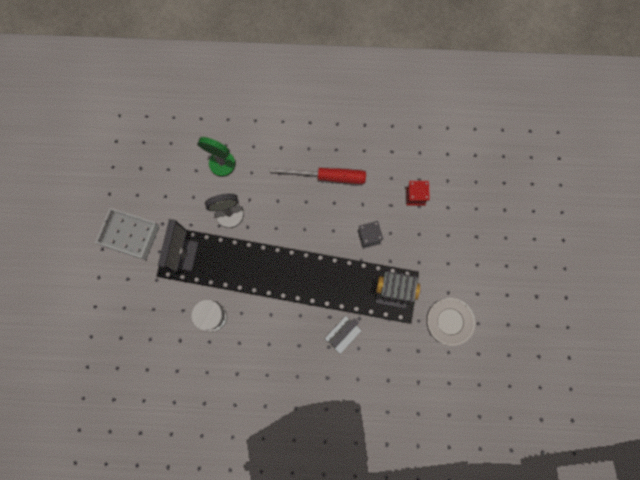

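View pics/scene0.png

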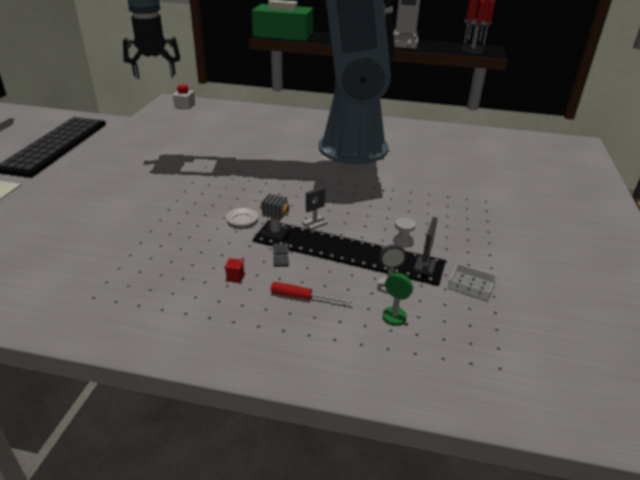

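The top view shows the laser at the right (398,287) and the screen at the left (175,248).

Candidates:
- **Disc:** dark rim on a white foot (222,203)/(229,215). The green one (213,147) is a decoy.
- **Cube:** dark (370,233). The red one (419,191) is a decoy.
- **Platform:** (208,315).
- **Iris:** (343,333).

Next I'll check these in one close crop.

Run:
```python
from h import *
c=load('top0'); f=c['frame'][170:365,150:430]
f=cv2.convertScaleAbs(f,alpha=1.6,beta=10)
cv2.imwrite('pics/crop0.png',cv2.resize(f,None,fx=2.85,fy=2.85,interpolation=cv2.INTER_CUBIC))
```

```text
(no output)
```

View pics/crop0.png

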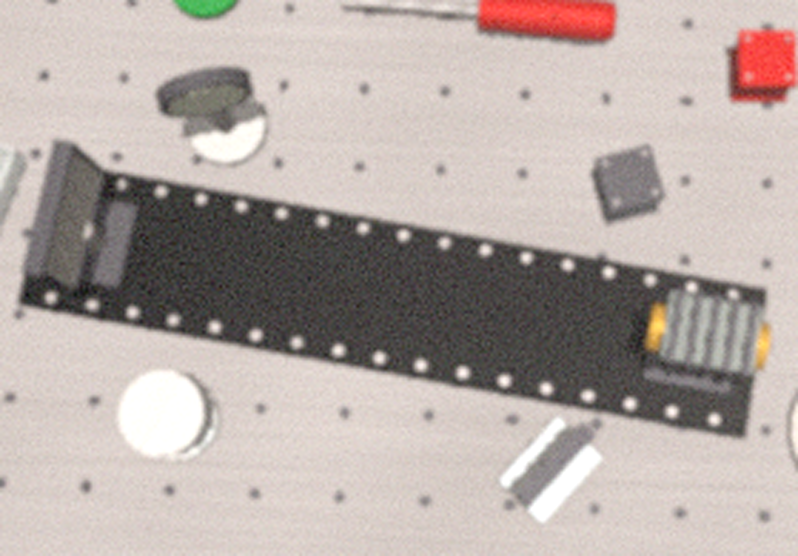

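```bash
cat >> h.py <<'E'
def cloud(c):
    v,u=np.mgrid[0:480,0:640]; d=c['depth']
    p=np.stack([(u-c['cx'])/c['fx']*d,(v-c['cy'])/c['fy']*d,d],-1)
    return p@c['extrinsics'][:3,:3].T+c['extrinsics'][:3,3]
def rect(c,W,box,z0,z1):
    u0,v0,u1,v1=box; w=W[v0:v1,u0:u1].reshape(-1,3); w=w[(w[:,2]>z0)&(w[:,2]<z1)]
    r=cv2.minAreaRect((w[:,:2]*1000).astype(np.float32)); return len(w),[np.round(x,1) for x in r],(w.mean(0)*1000).round(1),np.round(w[:,2].max()*1000,1)
E
python3 - <<'E'
from h import *
c=load('top0');W=cloud(c)
g=lambda x,y,z:P(c,150+x/2.85,170+y/2.85,z)[:2]
for n,x,y in(('BL',20,303),('BR',745,435),('TR',765,290)): print(n,(g(x,y,.01)*1000).round(1))
for n,L in(('lo',[(51,298),(714,420)]),('up',[(122,184),(733,295)])):
    print(n,[(g(x,y,.01)*1000).round(1) for x,y in L])
print('foot iris',[(g(x,y,.01)*1000).round(1) for x,y in[(560,418),(602,460),(542,522),(500,480)]])
print('cube top',[(g(x,y,.038)*1000).round(1) for x,y in[(593,160),(650,146),(664,198),(608,222)]])
print('platform',(g(163,413,.052)*1000).round(1))
for n,b,z0,z1 in(('disc',(200,185,245,230),.05,.12),('cube',(355,218,387,250),.033,.045),('plat',(185,295,230,335),.046,.06),
 ('iris',(320,310,365,355),.09,.105),('irisall',(320,310,365,355),.04,.105),('laser',(375,268,425,305),.095,.11),('screen',(155,215,205,285),.108,.125),('screenall',(155,215,205,285),.06,.125)):
    print(n,rect(c,W,b,z0,z1))
s=load('scene0');Ws=cloud(s)
for n,b,z0,z1 in(('disc',(375,240,410,292),.055,.12),('iris',(300,180,330,230),.045,.11)): print('S',n,rect(s,Ws,b,z0,z1))
E
```

```text
BL [546.  296.8]
BR [ 486.5 -136.4]
TR [ 572.8 -147.7]
lo [array([549.8, 278.6]), array([ 494.4, -118.2])]
up [array([621.2, 242.4]), array([ 568.9, -128.6])]
foot iris [array([491.7, -27.9]), array([468.4, -53.2]), array([431.4, -19.4]), array([454.3,   5.9])]
cube top [array([641.5, -41.1]), array([651.4, -74.5]), array([620.3, -83.3]), array([604.6, -50.9])]
platform [482.1 196.7]
disc (485, [array([660.8, 182.6]), array([12.2, 53.6]), np.float64(17.5)], array([659.1, 181.1,  92.1]), np.float64(111.3))
cube (414, [array([632.5, -62.1]), array([34.3, 34.7]), np.float64(16.7)], array([632., -62.,  39.]), np.float64(42.7))
plat (718, [array([482.7, 198.7]), array([46.2, 47.6]), np.float64(2.2)], array([482.7, 198. ,  53.1]), np.float64(57.3))
iris (237, [array([462.8, -22. ]), array([10. , 52.1]), np.float64(49.0)], array([462.3, -21.6,  98.2]), np.float64(101.9))
irisall (245, [array([462.8, -21.9]), array([10.2, 52.2]), np.float64(49.0)], array([461.9, -21.2,  96.7]), np.float64(101.9))
laser (872, [array([ 535.4, -102.2]), array([63.8, 40.1]), np.float64(81.2)], array([ 535.2, -101.8,  101.3]), np.float64(107.7))
screen (420, [array([585.5, 254.4]), array([12.5, 74.5]), np.float64(82.2)], array([584.5, 253.6, 118.2]), np.float64(123.8))
screenall (877, [array([585.4, 254.3]), array([13.1, 74.5]), np.float64(81.8)], array([583.7, 252. , 100.8]), np.float64(123.8))
S disc (919, [array([710.6, 188.7]), array([120.6,  53.6]), np.float64(7.2)], array([705.5, 189.4,  87.3]), np.float64(110.8))
S iris (377, [array([461.9, -22.9]), array([15.9, 55.6]), np.float64(49.9)], array([464.7, -22.5,  74.4]), np.float64(100.3))
```

The crop confirms the choices. The dark-rimmed disc (205,95) stands on its white foot, the dark cube is at (628,183), the iris at (550,470) and the platform at (163,413). From these, the plate's yaw is about -8.0° and its middle is at (560.4, 76.2) mm.

```bash
cat >> h.py <<'E'
from scipy.spatial.transform import Rotation as R
# world (mm): plate middle, yaw -8 deg
def tgt(x,y,z,yaw):   # yaw of tool y axis, deg, mod 180; mm
    o=status.get_obs(); q=o['eef_rot']; r=R.from_quat([q[1],q[2],q[3],q[0]])
    M=r.as_matrix(); cur=np.degrees(np.arctan2(M[1,1],M[0,1]))
    d=(yaw-cur+90)%180-90
    ax=np.radians(cur+d); Y=np.array([np.cos(ax),np.sin(ax),0]); Z=np.array([0,0,-1.]); X=np.cross(Y,Z)
    rel=R.from_matrix(M.T@np.stack([X,Y,Z],1)).as_rotvec(degrees=True)
    s=M.T@(np.array([x,y,z])/10-o['eef_pos']*100)
    print('pos',(o['eef_pos']*1000).round(1),'yaw',cur.round(1),'shift cm',s.round(2),'turn',rel.round(1),'q6',o['q'][5].round(2),'t',o['time_s'].round(2),'F',o['wrist_force'].round(1),'grip',o['grasp_force'].round(1),'open',o['opening'].round(3))
if __name__=='__main__':
    import sys; a=list(map(float,sys.argv[1:])); tgt(*a)
E
python3 h.py 482.6 198.4 150 82
```

```text
Traceback (most recent call last):
  File "h.py", line 29, in <module>
    import sys; a=list(map(float,sys.argv[1:])); tgt(*a)
                                                 ~~~^^^^
  File "h.py", line 27, in tgt
    print('pos',(o['eef_pos']*1000).round(1),'yaw',cur.round(1),'shift cm',s.round(2),'turn',rel.round(1),'q6',o['q'][5].round(2),'t',o['time_s'].round(2),'F',o['wrist_force'].round(1),'grip',o['grasp_force'].round(1),'open',o['opening'].round(3))
                                                                                                                                      ^^^^^^^^^^^^^^^^^
AttributeError: 'float' object has no attribute 'round'
```

```bash
sed -i "s/o\['\(time_s\|grasp_force\|opening\)'\].round(\(.\))/round(float(o['\1']),\2)/g" h.py; python3 h.py 482.6 198.4 150 82
```

```text
pos [ 214.2 -533.1  230.5] yaw -68.1 shift cm [ 52.16 -57.87   8.15] turn [-0.1  0.  29.9] q6 -0.21 t 0.1 F [0.1 0.4 0.2] grip 0.0 open 1.003
```

```bash
python3 -m handwheel '[[[1,26,-29,0,0,0,10],[1,26,-29,0,0,0,20],[1,26,-29,0,0,0,30],[1,26,-29,0,0,0,30],[1,26,-29,0,0,0,30],[1,26,-29,0,0,0,30],[1,26,-29,0,0,0,30],[1,26,-29,0,0,0,30]]]'; python3 h.py 482.6 198.4 150 82
```

```text
time_s: 1.1
eef_pos: [0.3476, -0.1672, 0.2313]
eef_rot: [0.0, 0.998, -0.07, -0.0]
wrist_force: [0.3, -0.7, -0.3]
opening: 0.999
grasp_force: 0.0
pos [ 347.6 -167.2  231.3] yaw -98.0 shift cm [  8.29 -38.09   8.11] turn [0. 0. 0.] q6 0.95 t 1.1 F [ 0.3 -0.7 -0.3] grip 0.0 open 0.999
```

```bash
python3 -m handwheel '[[[1,8.3,-38.1,0,0,0,0],[1,8.3,-38.1,0,0,0,0],[1,8.3,-38.1,0,0,0,0],[1,8.3,-38.1,0,0,0,0],[1,8.3,-38.1,0,0,0,0],[1,8.3,-38.1,4,0,0,0],[1,8.3,-38.1,8.1,0,0,0],[1,8.3,-38.1,8.1,0,0,0],[1,8.3,-38.1,8.1,0,0,0]]]'; python3 h.py 482.6 198.4 24 82
```

```text
time_s: 2.22
eef_pos: [0.4847, 0.1962, 0.151]
eef_rot: [0.0, 0.997, -0.072, 0.0]
wrist_force: [0.3, -1.4, 0.9]
opening: 0.999
grasp_force: 0.0
pos [484.7 196.2 151. ] yaw -98.2 shift cm [-0.24 -0.19 12.7 ] turn [ 0.  -0.  -0.2] q6 1.87 t 2.23 F [ 0.3 -1.4  0.9] grip 0.0 open 0.999
```

```bash
python3 -m handwheel '[[[1,-0.2,-0.2,6,0,0,0],[1,-0.2,-0.2,10,0,0,0],[1,-0.2,-0.2,12.6,0,0,0],[1,-0.2,-0.2,12.6,0,0,0],[-1,-0.2,-0.2,12.6,0,0,0],[-1,-0.2,-0.2,12.6,0,0,0],[-1,-0.2,-0.2,12.6,0,0,0],[-1,-0.2,-0.2,12.6,0,0,0],[-1,-0.2,-0.2,12.6,0,0,0],[-1,-0.2,-0.2,12.6,0,0,0]]]'; python3 h.py 482.6 198.4 24 82
```

```text
time_s: 3.48
eef_pos: [0.4836, 0.2, 0.0268]
eef_rot: [-0.0, 0.997, -0.071, 0.002]
wrist_force: [-2.8, -2.6, 11.3]
opening: 0.534
grasp_force: 59.6
pos [483.6 200.   26.8] yaw -98.1 shift cm [-0.08  0.17  0.28] turn [-0.  -0.2 -0.1] q6 1.88 t 3.48 F [-2.8 -2.6 11.3] grip 59.6 open 0.534
```

```bash
python3 -m handwheel '[[[-1,0,0,-1,0,0,0],[-1,0,0,-3,0,0,0],[-1,0,0,-6,0,0,0],[-1,0,0,-6,0,0,0],[-1,0,0,-6,0,0,0]]]'; python3 h.py 561.2 76.2 37 82
```

```text
time_s: 4.1
eef_pos: [0.4814, 0.2001, 0.084]
eef_rot: [-0.0, 0.997, -0.071, -0.0]
wrist_force: [0.4, 0.2, -1.5]
opening: 0.539
grasp_force: 61.6
pos [481.4 200.1  84. ] yaw -98.1 shift cm [ 9.65 11.14  4.7 ] turn [ 0.   0.  -0.1] q6 1.88 t 4.1 F [ 0.4  0.2 -1.5] grip 61.6 open 0.539
```

Run:
```python
from h import *
c=snap('scene','s1')
f=c['frame'][120:300,330:470]
cv2.imwrite('pics/s1c.png',cv2.resize(f,None,fx=3,fy=3,interpolation=cv2.INTER_CUBIC))
```

```text
(no output)
```

View pics/s1c.png

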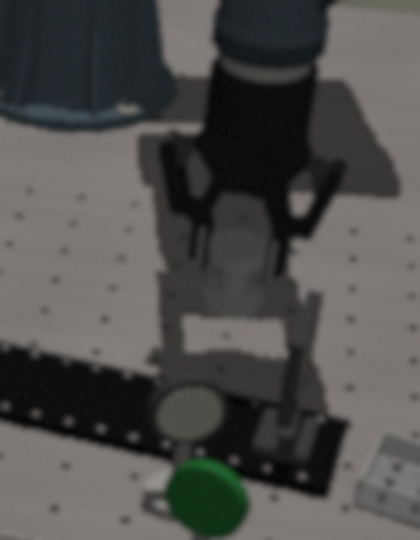

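The platform hangs upright between the fingers, at crop (238,250). I'll carry it over the plate's middle.

```bash
python3 -m handwheel '[[[-1,3,3,-1,0,0,0],[-1,6,7,-1,0,0,0],[-1,8.5,10,-1,0,0,0],[-1,9.6,11.1,0,0,0,0],[-1,9.6,11.1,2,0,0,0],[-1,9.6,11.1,3.5,0,0,0],[-1,9.6,11.1,3.5,0,0,0],[-1,9.6,11.1,3.5,0,0,0]]]'
python3 - <<'E'
from h import *
tgt(561.2,76.2,37,82)
s=snap('scene','s2');W=cloud(s).reshape(-1,3)
d=W-np.array([.56,.076,0]); m=(np.hypot(d[:,0],d[:,1])<.05)
for z0,z1 in((.015,.022),(.022,.03),(.03,.05),(.05,.06),(.06,.072),(.072,.08)):
    w=W[m&(W[:,2]>z0)&(W[:,2]<z1)]; print(z0,len(w),(w.min(0)*1000).round() if len(w) else'',(w.max(0)*1000).round() if len(w) else'')
E
```

```text
time_s: 5.15
eef_pos: [0.5611, 0.0772, 0.0494]
eef_rot: [-0.0, 0.998, -0.07, -0.0]
wrist_force: [0.5, -0.1, -1.3]
opening: 0.537
grasp_force: 61.7
pos [561.1  77.2  49.4] yaw -98.1 shift cm [0.02 0.09 1.24] turn [-0.   0.  -0.1] q6 1.64 t 5.15 F [ 0.5 -0.1 -1.3] grip 61.7 open 0.537
0.015 3 [565.  82.  21.] [580.  98.  21.]
0.022 75 [538.  53.  22.] [585. 100.  30.]
0.03 166 [542.  55.  30.] [586. 100.  50.]
0.05 44 [556.  45.  50.] [576. 109.  60.]
0.06 115 [548.  40.  60.] [585. 112.  72.]
0.072 252 [536.  39.  72.] [584. 113.  80.]
```

```bash
python3 -m handwheel '[[[-1,0,0.1,0.5,0,0,0],[-1,0,0.1,0.9,0,0,0],[-1,0,0.1,1.1,0,0,0],[-1,0,0.1,1.2,0,0,0],[-1,0,0.1,1.2,0,0,0]]]'; python3 h.py 561.2 76.2 37 82
```

```text
time_s: 5.82
eef_pos: [0.561, 0.0756, 0.0372]
eef_rot: [-0.0, 0.997, -0.071, -0.0]
wrist_force: [-0.2, -0.9, -0.7]
opening: 0.537
grasp_force: 61.7
pos [561.   75.6  37.2] yaw -98.1 shift cm [ 0.01 -0.06  0.02] turn [ 0.   0.  -0.1] q6 1.64 t 5.83 F [-0.2 -0.9 -0.7] grip 61.7 open 0.537
```

```bash
python3 -m handwheel '[[[-1,0,-0.05,0.1,0,0,0],[-1,0,-0.05,0.15,0,0,0],[-1,0,-0.05,0.15,0,0,0]]]';  python3 -m handwheel '[[[-1,0,0,0.1,0,0,0],[-1,0,0,0.15,0,0,0],[-1,0,0,0.15,0,0,0]]]'
```

```text
time_s: 6.2
eef_pos: [0.5614, 0.0758, 0.037]
eef_rot: [0.0, 0.997, -0.071, 0.0]
wrist_force: [-4.8, -1.1, 7.5]
opening: 0.534
grasp_force: 62.4
time_s: 6.58
eef_pos: [0.5617, 0.0758, 0.037]
eef_rot: [0.0, 0.998, -0.071, 0.0]
wrist_force: [-9.3, -1.7, 19.8]
opening: 0.535
grasp_force: 63.3
```

Contact. I'll release, rise and look.

```bash
python3 -m handwheel '[[[-1,0,0,-0.2,0,0,0],[0.6,0,0,-0.2,0,0,0],[0.6,0,0,-0.2,0,0,0],[0.6,0,0,-0.2,0,0,0],[0.6,0,0,-5,0,0,0],[0.6,0,0,-10,0,0,0],[0.6,0,0,-15,0,0,0],[0.6,0,0,-15,0,0,0]]]'; python3 h.py 632.3 -62 150 106.7
```

```text
time_s: 7.58
eef_pos: [0.5642, 0.076, 0.1893]
eef_rot: [-0.0, 0.997, -0.071, 0.005]
wrist_force: [-0.5, 0.1, 0.3]
opening: 0.8
grasp_force: 0.0
pos [564.2  76.  189.3] yaw -98.1 shift cm [ 8.65 12.71  4.  ] turn [  0.1  -0.5 -24.8] q6 1.64 t 7.58 F [-0.5  0.1  0.3] grip 0.0 open 0.8
```

```bash
python3 -m handwheel '[[[0.6,8.6,12.7,0,0,0,-10],[0.6,8.6,12.7,0,0,0,-20],[0.6,8.6,12.7,0,0,0,-24.8],[0.6,8.6,12.7,3,0,-0.5,-24.8],[0.6,8.6,12.7,4,0,-0.5,-24.8],[0.6,8.6,12.7,4,0,-0.5,-24.8]]]'
python3 - <<'E'
from h import *
tgt(632.3,-62,8,106.7)
s=snap('top','t3');W=cloud(s)
print(rect(s,W,(270,220,320,290),.056,.07)); print(rect(s,W,(355,218,387,250),.033,.045))
f=s['frame'][150:360,180:440]
cv2.imwrite('pics/t3c.png',cv2.resize(f,None,fx=2.5,fy=2.5,interpolation=cv2.INTER_CUBIC))
E
```

```text
time_s: 8.32
eef_pos: [0.6271, -0.061, 0.1425]
eef_rot: [-0.001, 0.989, 0.145, -0.006]
wrist_force: [-0.3, 0.2, 0.1]
opening: 0.799
grasp_force: 0.0
pos [627.1 -61.  142.5] yaw -73.3 shift cm [ 0.63  0.3  13.44] turn [-0.2  0.6  0. ] q6 1.0 t 8.32 F [-0.3  0.2  0.1] grip 0.0 open 0.799
(214, [array([564.2,  92.2]), array([16.6, 43.8]), np.float64(80.3)], array([563.6,  91. ,  63.2]), np.float64(67.2))
(64, [array([648.6, -65.8]), array([24.8, 12.1]), np.float64(75.2)], array([646.2, -67.3,  39.5]), np.float64(42.9))
```

View pics/t3c.png

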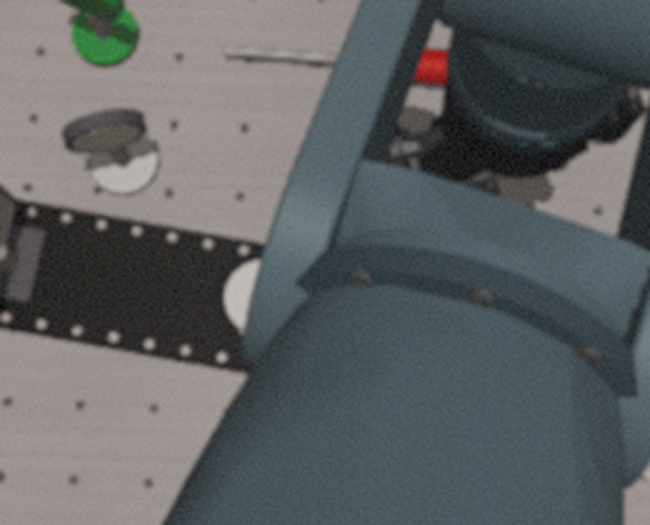

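The arm hides the view from above: only the platform's edge shows at crop (240,295). The cube hasn't been touched, so I'll carry on.

```bash
python3 -m handwheel '[[[0.6,0.4,0.2,5,0,0.5,0],[0.6,0.4,0.2,8,0,0.5,0],[0.6,0.4,0.2,8,0,0.5,0],[0.6,0.4,0.2,8,0,0.5,0]]]'
python3 - <<'E'
from h import *
tgt(632.3,-62,8,106.7)
s=snap('scene','s4')
f=s['frame'][170:300,220:350]
cv2.imwrite('pics/s4c.png',cv2.resize(f,None,fx=4,fy=4,interpolation=cv2.INTER_CUBIC))
E
```

```text
time_s: 8.88
eef_pos: [0.6334, -0.0626, 0.0665]
eef_rot: [-0.0, 0.989, 0.145, 0.001]
wrist_force: [0.3, -0.3, 0.8]
opening: 0.801
grasp_force: 0.0
pos [633.4 -62.6  66.5] yaw -73.3 shift cm [-0.11 -0.09  5.84] turn [-0.  -0.2  0. ] q6 0.99 t 8.88 F [ 0.3 -0.3  0.8] grip 0.0 open 0.801
```

View pics/s4c.png

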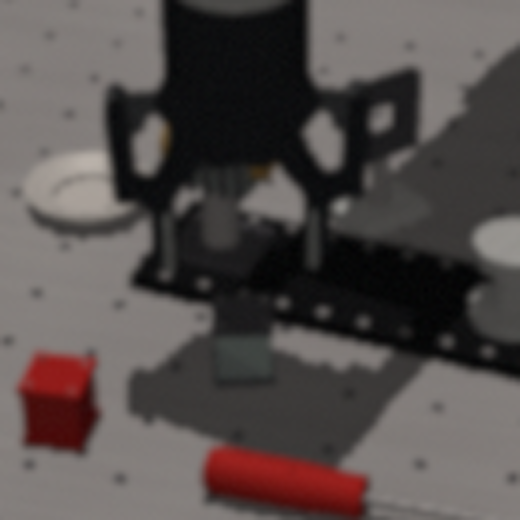

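The fingers straddle the dark cube, at crop (243,330) below them. The red cube at (60,400) and the screwdriver at (285,485) are clear.

```bash
python3 -m handwheel '[[[0.6,-0.1,-0.1,3,0,0,0],[0.6,-0.1,-0.1,5,0,0,0],[0.6,-0.1,-0.1,5.8,0,0,0],[0.6,-0.1,-0.1,5.8,0,0,0],[-1,-0.1,-0.1,5.8,0,0,0],[-1,-0.1,-0.1,5.8,0,0,0],[-1,-0.1,-0.1,5.8,0,0,0],[-1,-0.1,-0.1,5.8,0,0,0],[-1,-0.1,-0.1,5.8,0,0,0]]]';python3 -m handwheel '[[[-1,0,0,-2,0,0,0],[-1,0,0,-6,0,0,0],[-1,0,0,-10,0,0,0],[-1,0,0,-12,0,0,0],[-1,0,0,-12,0,0,0],[-1,0,0,-12,0,0,0]]]'; python3 h.py 561 76 90 82
```

```text
time_s: 10.05
eef_pos: [0.6316, -0.062, 0.0074]
eef_rot: [-0.001, 0.989, 0.145, 0.001]
wrist_force: [-0.7, 0.1, 5.7]
opening: 0.379
grasp_force: 59.1
time_s: 10.8
eef_pos: [0.6296, -0.0617, 0.1245]
eef_rot: [-0.002, 0.989, 0.145, -0.001]
wrist_force: [-0.6, -0.1, -1.7]
opening: 0.384
grasp_force: 59.5
pos [629.6 -61.7 124.5] yaw -73.3 shift cm [ -2.62 -15.15   3.51] turn [-0.2  0.2 24.7] q6 0.99 t 10.8 F [-0.6 -0.1 -1.7] grip 59.5 open 0.384
```

Run:
```python
from h import *
s=snap('scene','s5');W=cloud(s).reshape(-1,3)
d=W-np.array([.56,.076,0]); m=(np.hypot(d[:,0],d[:,1])<.035)&(W[:,2]>.057)&(W[:,2]<.068)
w=W[m]*1000; (x,y),r=cv2.minEnclosingCircle(w[:,:2].astype(np.float32)); print(len(w),x,y,r,w[:,2].mean())
t=snap('top','t5');print(rect(t,cloud(t),(240,220,330,310),.056,.07))
```

```text
236 559.767578125 73.852294921875 27.295684814453125 61.564885242586804
(329, [array([563.4,  89.2]), array([23. , 47.1]), np.float64(78.8)], array([563. ,  87.5,  63. ]), np.float64(66.6))
```

Run:
```python
from h import *
from scipy.optimize import minimize
for n,b in(('s5',None),('t5',None)):
    W=cloud(load(n)).reshape(-1,3)*1000
    d=W-[560,76,0]; w=W[(np.hypot(d[:,0],d[:,1])<40)&(W[:,2]>58)&(W[:,2]<68)][:,:2]
    h=cv2.convexHull(w.astype(np.float32))[:,0]
    print(n,len(w),w.mean(0).round(1),np.percentile(w,[1,99],axis=0).round(1).tolist())
    f=lambda c:np.sum(np.clip(np.hypot(*(w-c).T)-24,0,None))
    print(minimize(f,[560,76],method='Nelder-Mead').x.round(1), f([560,76]).round(1))
```

```text
s5 226 [562.   76.1] [[536.4, 53.9], [584.9, 98.1]]
[561.   76.3] 22.2
t5 329 [563.   87.5] [[540.0, 75.1], [584.3, 99.8]]
[562.2  81.5] 15.8
```

```bash
python3 -m handwheel '[[[-1,-1,-4,0,0,0,6],[-1,-1.8,-9,0,0,0,14],[-1,-2.4,-13,0,0,0,21],[-1,-2.6,-15.2,0,-0.2,0.2,24.7],[-1,-2.6,-15.2,2,-0.2,0.2,24.7],[-1,-2.6,-15.2,4,-0.2,0.2,24.7],[-1,-2.6,-15.2,4.3,-0.2,0.2,24.7],[-1,-2.6,-15.2,4.3,-0.2,0.2,24.7],[-1,-2.6,-15.2,4.3,-0.2,0.2,24.7]]]'; python3 h.py 560.6 76 69.4 82
```

```text
time_s: 12.02
eef_pos: [0.5628, 0.0761, 0.0842]
eef_rot: [0.001, 0.998, -0.07, 0.002]
wrist_force: [-0.0, -0.5, 1.0]
opening: 0.379
grasp_force: 59.6
pos [562.8  76.1  84.2] yaw -98.0 shift cm [-0.23  0.04  1.48] turn [ 0.  -0.3 -0. ] q6 1.64 t 12.03 F [-0.  -0.5  1. ] grip 59.6 open 0.379
```

```bash
python3 -m handwheel '[[[-1,-0.2,0,0.5,0,0,0],[-1,-0.2,0,1,0,0,0],[-1,-0.2,0,1.2,0,0,0],[-1,-0.2,0,1.3,0,0,0],[-1,-0.2,0,1.3,0,0,0]]]';  python3 -m handwheel '[[[-1,0,0,0.05,0,0,0],[-1,0,0,0.1,0,0,0],[-1,0,0,0.1,0,0,0]]]'; python3 h.py 560.6 76 69.4 82
```

```text
time_s: 12.65
eef_pos: [0.5603, 0.0765, 0.0705]
eef_rot: [0.001, 0.998, -0.07, 0.002]
wrist_force: [0.4, 0.4, -0.6]
opening: 0.379
grasp_force: 59.6
time_s: 13.02
eef_pos: [0.5603, 0.0765, 0.0696]
eef_rot: [0.001, 0.998, -0.07, 0.002]
wrist_force: [-0.5, -0.1, -1.2]
opening: 0.381
grasp_force: 59.6
pos [560.3  76.5  69.6] yaw -98.0 shift cm [0.04 0.05 0.02] turn [ 0.  -0.2 -0. ] q6 1.64 t 13.03 F [-0.5 -0.1 -1.2] grip 59.6 open 0.381
```

```bash
python3 -m handwheel '[[[-1,0,0,0.05,0,0,0],[-1,0,0,0.1,0,0,0],[-1,0,0,0.1,0,0,0]]]'; python3 -m handwheel '[[[-1,0,0,0.05,0,0,0],[-1,0,0,0.1,0,0,0],[-1,0,0,0.1,0,0,0]]]'
```

```text
time_s: 13.4
eef_pos: [0.5608, 0.0765, 0.0694]
eef_rot: [0.0, 0.998, -0.07, 0.002]
wrist_force: [-2.1, 0.3, 6.1]
opening: 0.378
grasp_force: 60.1
time_s: 13.78
eef_pos: [0.5614, 0.0766, 0.0693]
eef_rot: [0.0, 0.998, -0.07, 0.003]
wrist_force: [-2.6, 0.6, 10.9]
opening: 0.381
grasp_force: 60.5
```

```bash
python3 -m handwheel '[[[-1,0,0,-0.1,0,0,0],[0.3,0,0,-0.1,0,0,0],[0.3,0,0,-0.1,0,0,0],[0.3,0,0,-0.1,0,0,0],[0.3,0,0,-4,0,0,0],[0.3,0,0,-9,0,0,0],[0.3,0,0,-12,0,0,0],[0.3,0,0,-12,0,0,0],[0.3,0,0,-12,0,0,0]]]'; python3 h.py 462.8 -22 140 49
```

```text
time_s: 14.9
eef_pos: [0.5592, 0.0767, 0.1864]
eef_rot: [0.001, 0.998, -0.07, 0.001]
wrist_force: [0.1, -0.1, -0.2]
opening: 0.653
grasp_force: 0.0
pos [559.2  76.7 186.4] yaw -98.0 shift cm [-8.18 11.11  4.64] turn [ 0.  -0.1 33. ] q6 1.64 t 14.9 F [ 0.1 -0.1 -0.2] grip 0.0 open 0.653
```

```bash
python3 -m handwheel '[[[0.3,-4,6,0,0,0,10],[0.3,-8.2,11.1,0,0,0,20],[0.3,-8.2,11.1,0,0,0,30],[0.3,-8.2,11.1,2,0,0,33],[0.3,-8.2,11.1,4.6,0,0,33],[0.3,-8.2,11.1,4.6,0,0,33],[0.3,-8.2,11.1,4.6,0,0,33]]]'
python3 - <<'E'
from h import *
tgt(462.8,-22,69,49)
t=snap('top','t6');W=cloud(t)
print('cube',rect(t,W,(260,220,330,300),.095,.108),'plat',rect(t,W,(260,220,330,310),.056,.068))
f=t['frame'][170:370,180:440]
cv2.imwrite('pics/t6c.png',cv2.resize(f,None,fx=3,fy=3,interpolation=cv2.INTER_CUBIC))
E
```

```text
time_s: 15.78
eef_pos: [0.4632, -0.0218, 0.1411]
eef_rot: [0.0, 0.937, -0.35, 0.001]
wrist_force: [0.6, -0.1, -0.4]
opening: 0.65
grasp_force: 0.0
pos [463.2 -21.8 141.1] yaw -131.0 shift cm [-0.03  0.05  7.21] turn [-0.  -0.1 -0. ] q6 1.98 t 15.78 F [ 0.6 -0.1 -0.4] grip 0.0 open 0.65
cube (496, [array([561.3,  76.9]), array([34.3, 34.4]), np.float64(82.4)], array([561.1,  76.8, 101.2]), np.float64(105.6)) plat (123, [array([562.3,  80.6]), array([40.1, 47.9]), np.float64(70.4)], array([548.5,  79.6,  64. ]), np.float64(67.9))
```

View pics/t6c.png

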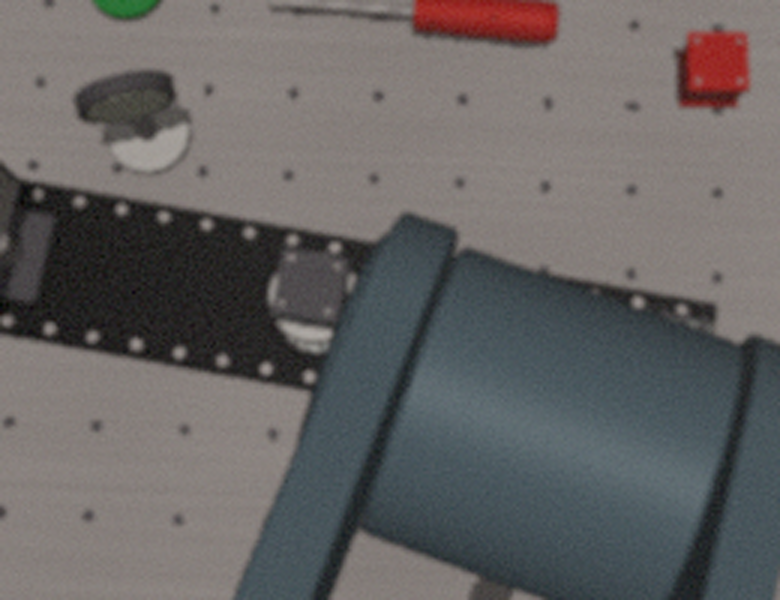

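The cube stands on the platform at crop (310,280), measured at (561.3, 76.9) mm with yaw -7.6°, which is good. Now I'll grip the iris.

```bash
python3 -m handwheel '[[[0.3,0,0,4,0,0,0],[0.3,0,0,6.5,0,0,0],[0.3,0,0,7.2,0,0,0],[0.3,0,0,7.2,0,0,0],[-1,0,0,7.2,0,0,0],[-1,0,0,7.2,0,0,0],[-1,0,0,7.2,0,0,0],[-1,0,0,7.2,0,0,0],[-1,0,0,7.2,0,0,0],[-1,0,0,7.2,0,0,0]]]'; python3 h.py 462.8 -22 69 49;python3 -m handwheel '[[[-1,0,0,-2,0,0,0],[-1,0,0,-6,0,0,0],[-1,0,0,-10,0,0,0],[-1,0,0,-12,0,0,0],[-1,0,0,-12,0,0,0],[-1,0,0,-12,0,0,0]]]'; python3 h.py 547.8 -12.9 100 82
```

```text
time_s: 17.08
eef_pos: [0.4641, -0.0222, 0.07]
eef_rot: [0.0, 0.937, -0.35, 0.002]
wrist_force: [-0.8, -0.3, 6.2]
opening: 0.108
grasp_force: 60.8
pos [464.1 -22.2  70. ] yaw -131.0 shift cm [-0.11  0.07  0.1 ] turn [-0.1 -0.3 -0. ] q6 1.98 t 17.07 F [-0.8 -0.3  6.2] grip 60.8 open 0.108
time_s: 17.82
eef_pos: [0.4623, -0.0215, 0.188]
eef_rot: [0.0, 0.937, -0.35, 0.001]
wrist_force: [-0.3, -0.7, -2.2]
opening: 0.105
grasp_force: 59.8
pos [462.3 -21.5 188. ] yaw -131.0 shift cm [ 5.87 -6.26  8.81] turn [  0.   -0.1 -33. ] q6 1.98 t 17.82 F [-0.3 -0.7 -2.2] grip 59.8 open 0.105
```

```bash
python3 -m handwheel '[[[-1,2,-2,0,0,0,-8],[-1,4,-4,0,0,0,-18],[-1,5.5,-6,0,0,0,-27],[-1,5.9,-6.3,0,0,0,-33],[-1,5.9,-6.3,4,0,0,-33],[-1,5.9,-6.3,8.5,0,0,-33],[-1,5.9,-6.3,9.2,0,0,-33],[-1,5.9,-6.3,9.2,0,0,-33],[-1,5.9,-6.3,9.2,0,0,-33]]]'
python3 - <<'E'
from h import *
tgt(548.9,-13,80,82)
s=snap('scene','s7');W=cloud(s).reshape(-1,3)*1000
d=W-[548,-13,0]; m=(np.hypot(d[:,0],d[:,1])<40)&(W[:,2]>17)&(W[:,2]<34)
w=W[m];print(len(w),w.min(0).round(),w.max(0).round(),cv2.minAreaRect(w[:,:2].astype(np.float32)))
f=s['frame'][150:290,240:430]
cv2.imwrite('pics/s7c.png',cv2.resize(f,None,fx=4,fy=4,interpolation=cv2.INTER_CUBIC))
E
```

```text
time_s: 18.95
eef_pos: [0.5507, -0.0134, 0.0993]
eef_rot: [0.001, 0.998, -0.07, 0.003]
wrist_force: [-0.4, 0.3, -1.0]
opening: 0.107
grasp_force: 59.7
pos [550.7 -13.4  99.3] yaw -98.0 shift cm [-0.2  -0.02  1.93] turn [ 0.1 -0.4 -0. ] q6 1.47 t 18.95 F [-0.4  0.3 -1. ] grip 59.7 open 0.107
27 [527. -29.  28.] [576.   6.  34.] ((557.1883544921875, -2.863567352294922), (24.05829429626465, 58.662872314453125), 51.96220397949219)
```

View pics/s7c.png

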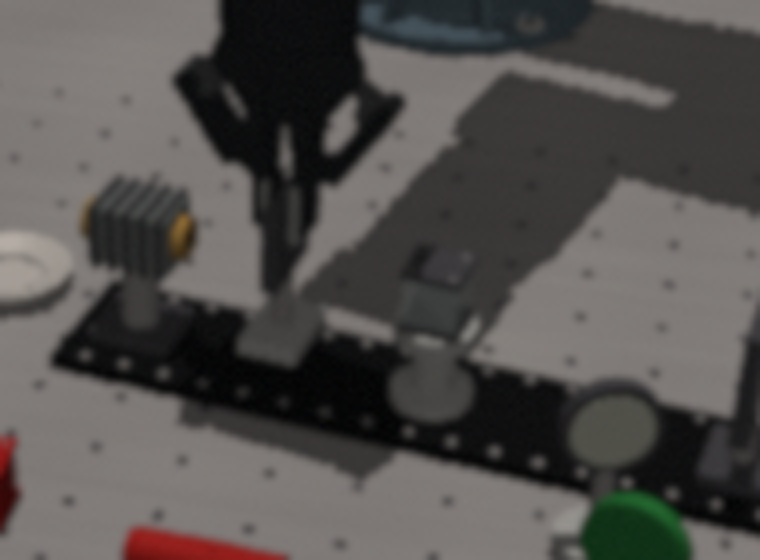

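The iris hangs square between the laser (140,230) and the platform (430,380), with its foot at (280,335). Next I'll lower it.

```bash
python3 -m handwheel '[[[-1,-0.2,0,0.5,0,-0.3,0],[-1,-0.2,0,1,0,-0.3,0],[-1,-0.2,0,1.5,0,-0.3,0],[-1,-0.2,0,1.8,0,-0.3,0],[-1,-0.2,0,1.8,0,-0.3,0],[-1,-0.2,0,1.8,0,-0.3,0]]]';  python3 -m handwheel '[[[-1,0,0,0.05,0,0,0],[-1,0,0,0.1,0,0,0],[-1,0,0,0.1,0,0,0]]]'; python3 h.py 548.9 -13 80 82
```

```text
time_s: 19.75
eef_pos: [0.5478, -0.0131, 0.0801]
eef_rot: [0.001, 0.998, -0.07, -0.001]
wrist_force: [-2.1, -1.4, 5.5]
opening: 0.107
grasp_force: 60.6
time_s: 20.12
eef_pos: [0.548, -0.0133, 0.0801]
eef_rot: [0.001, 0.998, -0.07, -0.0]
wrist_force: [-3.8, -0.3, 12.6]
opening: 0.106
grasp_force: 61.9
pos [548.  -13.3  80.1] yaw -98.0 shift cm [ 0.08 -0.04  0.01] turn [ 0.1  0.  -0. ] q6 1.47 t 20.12 F [-3.8 -0.3 12.6] grip 61.9 open 0.106
```

```bash
python3 -m handwheel '[[[-1,0,0,-0.1,0,0,0],[-0.3,0,0,-0.1,0,0,0],[-0.3,0,0,-0.1,0,0,0],[-0.3,0,0,-0.1,0,0,0],[-0.3,0,0,-4,0,0,0],[-0.3,0,0,-9,0,0,0],[0.3,0,0,-12,0,0,0],[0.3,0,0,-12,0,0,0]]]'; python3 h.py 660.8 182.6 160 17.5
```

```text
time_s: 21.12
eef_pos: [0.5495, -0.0132, 0.2016]
eef_rot: [0.001, 0.998, -0.07, 0.002]
wrist_force: [0.3, 0.9, -0.6]
opening: 0.649
grasp_force: 0.0
pos [549.5 -13.2 201.6] yaw -98.0 shift cm [  8.27 -20.94   4.16] turn [-0.1 -0.3 64.5] q6 1.47 t 21.12 F [ 0.3  0.9 -0.6] grip 0.0 open 0.649
```

```bash
python3 -m handwheel '[[[0.3,3,-6,0,0,0,-10],[0.3,6,-12,0,0,0,-20],[0.3,8.3,-20.9,0,0,0,-30],[0.3,8.3,-20.9,0,0,0,-40],[0.3,8.3,-20.9,0,0,0,-50],[0.3,8.3,-20.9,0,0,0,-60],[0.3,8.3,-20.9,0,0,0,-70],[0.3,8.3,-20.9,0,0,0,-80],[0.3,8.3,-20.9,0,0,0,-90],[0.3,8.3,-20.9,0,0,0,-100]]]'; python3 h.py 660.8 182.6 150 17.5
```

```text
time_s: 22.38
eef_pos: [0.6581, 0.1825, 0.1959]
eef_rot: [-0.001, 0.693, 0.721, -0.002]
wrist_force: [-0.0, 0.1, -0.4]
opening: 0.65
grasp_force: 0.0
pos [658.1 182.5 195.9] yaw 2.3 shift cm [0.01 0.3  4.58] turn [ -0.3  -0.  -15.2] q6 0.06 t 22.38 F [-0.   0.1 -0.4] grip 0.0 open 0.65
```

```bash
python3 -m handwheel '[[[0.3,0,0.2,0,0,0,-8],[0.3,0,0.2,2,0,0,-15.2],[0.3,0,0.2,4.5,0,0,-15.2],[0.3,0,0.2,4.5,0,0,-15.2],[0.3,0,0.2,4.5,0,0,-15.2]]]'
python3 - <<'E'
from h import *
tgt(660.8,182.6,66,17.5)
t=snap('top','t8');W=cloud(t)
print('iris',rect(t,W,(300,240,380,330),.102,.114));print('cube',rect(t,W,(260,220,330,300),.095,.108));print('disc',rect(t,W,(200,185,245,230),.05,.115))
f=t['frame'][130:330,180:440]
cv2.imwrite('pics/t8c.png',cv2.resize(f,None,fx=3,fy=3,interpolation=cv2.INTER_CUBIC))
E
```

```text
time_s: 23.0
eef_pos: [0.6609, 0.1826, 0.1531]
eef_rot: [-0.001, 0.594, 0.805, -0.001]
wrist_force: [0.0, 0.9, 0.5]
opening: 0.646
grasp_force: 0.0
pos [660.9 182.6 153.1] yaw 17.2 shift cm [0.   0.01 8.71] turn [-0.1 -0.  -0.3] q6 -0.2 t 23.0 F [0.  0.9 0.5] grip 0.0 open 0.646
iris (226, [array([546.8, -12.9]), array([ 9.9, 52.3]), np.float64(82.1)], array([546.2, -12.9, 108.2]), np.float64(112.5))
cube (494, [array([561.1,  77. ]), array([34.1, 34.7]), np.float64(82.3)], array([561.1,  76.8, 101.3]), np.float64(105.9))
disc (251, [array([664.1, 174. ]), array([12.1, 35.3]), np.float64(19.0)], array([662.7, 170.2,  90.1]), np.float64(111.5))
```

View pics/t8c.png

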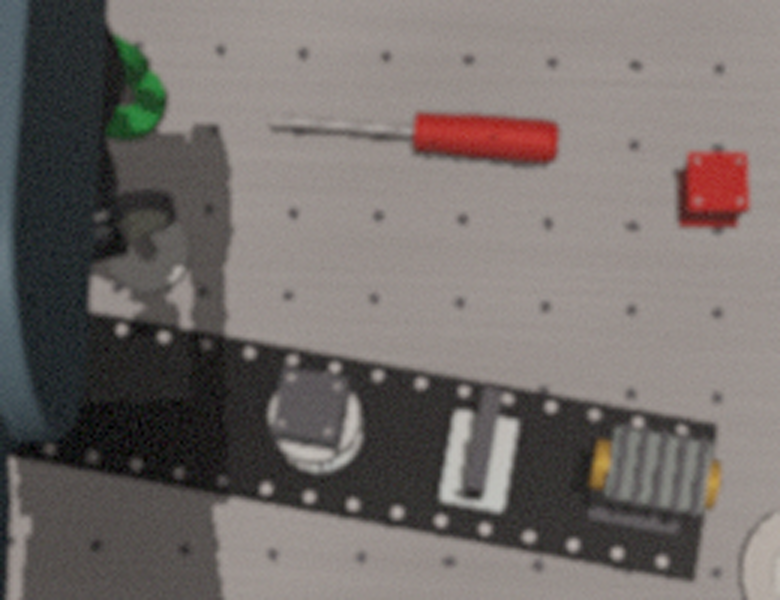

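The iris stands on the centre line at crop (478,455), measured at (546.8, -12.9), about 1 mm off. The cube on the platform at (310,410) is fine. Now I'll grip the disc.

```bash
python3 -m handwheel '[[[0.3,0,0,4,0,0,0],[0.3,0,0,8,0,0,0],[0.3,0,0,8.7,0,0,0],[0.3,0,0,8.7,0,0,0],[-1,0,0,8.7,0,0,0],[-1,0,0,8.7,0,0,0],[-1,0,0,8.7,0,0,0],[-1,0,0,8.7,0,0,0],[-1,0,0,8.7,0,0,0],[-1,0,0,8.7,0,0,0]]]'; python3 h.py 660.8 182.6 66 17.5;python3 -m handwheel '[[[-1,0,0,-2,0,0,0],[-1,0,0,-6,0,0,0],[-1,0,0,-10,0,0,0],[-1,0,0,-15,0,0,0],[-1,0,0,-16,0,0,0],[-1,0,0,-16,0,0,0],[-1,0,0,-16,0,0,0]]]'; python3 h.py 471.3 88.8 226 -8
```

```text
time_s: 24.3
eef_pos: [0.6616, 0.1827, 0.0677]
eef_rot: [0.0, 0.594, 0.805, -0.0]
wrist_force: [-1.6, 0.3, 5.9]
opening: 0.108
grasp_force: 60.9
pos [661.6 182.7  67.7] yaw 17.2 shift cm [ 0.02 -0.07  0.17] turn [-0.   0.  -0.3] q6 -0.2 t 24.3 F [-1.6  0.3  5.9] grip 60.9 open 0.108
time_s: 25.18
eef_pos: [0.6598, 0.1825, 0.2239]
eef_rot: [-0.002, 0.594, 0.805, -0.002]
wrist_force: [-0.0, 0.2, -0.7]
opening: 0.112
grasp_force: 60.1
pos [659.8 182.5 223.9] yaw 17.2 shift cm [ -3.39 -20.78  -0.09] turn [-0.3  0.  25.2] q6 -0.2 t 25.18 F [-0.   0.2 -0.7] grip 60.1 open 0.112
```

```bash
python3 -m handwheel '[[[-1,-1,-4,0,0,0,5],[-1,-2,-9,0,0,0,12],[-1,-2.8,-14,0,0,0,19],[-1,-3.2,-18,0,0,0,23],[-1,-3.4,-20.7,0,-0.3,0,25.2],[-1,-3.4,-20.7,4,-0.3,0,25.2],[-1,-3.4,-20.7,9,-0.3,0,25.2],[-1,-3.4,-20.7,12,-0.3,0,25.2],[-1,-3.4,-20.7,12.5,-0.3,0,25.2],[-1,-3.4,-20.7,12.5,-0.3,0,25.2]]]'; python3 h.py 471.6 89 67.5 -8
```

```text
time_s: 26.42
eef_pos: [0.4729, 0.089, 0.1015]
eef_rot: [0.001, 0.755, 0.656, 0.001]
wrist_force: [0.4, 0.4, -1.1]
opening: 0.11
grasp_force: 59.9
pos [472.9  89.  101.5] yaw -8.0 shift cm [-0.02 -0.14  3.4 ] turn [ 0.1 -0.  -0. ] q6 0.08 t 26.43 F [ 0.4  0.4 -1.1] grip 59.9 open 0.11
```

```bash
python3 -m handwheel '[[[-1,0,-0.1,1,0,0,0],[-1,0,-0.1,2,0,0,0],[-1,0,-0.1,2.8,0,0,0],[-1,0,-0.1,3.2,0,0,0],[-1,0,-0.1,3.2,0,0,0],[-1,0,-0.1,3.2,0,0,0]]]';  python3 -m handwheel '[[[-1,0,0,0.1,0,0,0],[-1,0,0,0.15,0,0,0],[-1,0,0,0.15,0,0,0]]]'; python3 h.py 471.6 89 67.5 -8
```

```text
time_s: 27.18
eef_pos: [0.4725, 0.0891, 0.0699]
eef_rot: [0.001, 0.755, 0.656, 0.001]
wrist_force: [-0.6, -0.4, -1.1]
opening: 0.109
grasp_force: 60.0
time_s: 27.55
eef_pos: [0.4722, 0.0891, 0.0682]
eef_rot: [0.001, 0.755, 0.656, 0.001]
wrist_force: [-0.2, -0.7, -0.6]
opening: 0.107
grasp_force: 60.0
pos [472.2  89.1  68.2] yaw -8.0 shift cm [-0.02 -0.06  0.07] turn [ 0.2 -0.  -0. ] q6 0.08 t 27.55 F [-0.2 -0.7 -0.6] grip 60.0 open 0.107
```

```bash
python3 -m handwheel '[[[-1,0,-0.05,0.05,0,0,0],[-1,0,-0.05,0.1,0,0,0],[-1,0,-0.05,0.1,0,0,0]]]'; python3 -m handwheel '[[[-1,0,0,0.05,0,0,0],[-1,0,0,0.1,0,0,0],[-1,0,0,0.1,0,0,0]]]'
```

```text
time_s: 27.92
eef_pos: [0.4718, 0.0892, 0.0676]
eef_rot: [0.001, 0.755, 0.656, 0.001]
wrist_force: [-2.2, 0.2, 5.4]
opening: 0.109
grasp_force: 60.9
time_s: 28.3
eef_pos: [0.472, 0.0892, 0.0676]
eef_rot: [0.001, 0.755, 0.656, 0.001]
wrist_force: [-6.4, 0.1, 15.8]
opening: 0.112
grasp_force: 62.4
```

```bash
python3 -m handwheel '[[[-1,0,0,-0.15,0,0,0],[-0.3,0,0,-0.15,0,0,0],[-0.3,0,0,-0.15,0,0,0],[-0.3,0,0,-0.15,0,0,0],[-0.3,0,0,-4,0,0,0],[-0.3,0,0,-9,0,0,0],[-0.3,0,0,-14,0,0,0],[-0.3,0,0,-18,0,0,0]]]'; python3 -m handwheel '[[[0,-36,-10,0,0,0,0],[0,-36,-10,0,0,0,0],[0,-36,-10,0,0,0,0],[0,-36,-10,0,0,0,0],[0,-36,-10,0,0,0,0],[0,-36,-10,0,0,0,0],[0,-36,-10,0,0,0,0],[0,-36,-10,0,0,0,0]]]'
python3 - <<'E'
from h import *
t=snap('top','t9');W=cloud(t);snap('scene','s9')
print('iris',rect(t,W,(300,240,380,330),.102,.114));print('cube',rect(t,W,(260,220,330,300),.095,.108));print('disc',rect(t,W,(240,280,320,350),.05,.115))
print('laser',rect(t,W,(375,268,425,305),.095,.11));print('screen',rect(t,W,(155,215,205,285),.108,.125))
f=t['frame'][130:370,150:440]
cv2.imwrite('pics/t9c.png',cv2.resize(f,None,fx=2.5,fy=2.5,interpolation=cv2.INTER_CUBIC))
E
```

```text
time_s: 29.3
eef_pos: [0.4715, 0.0892, 0.2484]
eef_rot: [0.002, 0.755, 0.656, 0.002]
wrist_force: [-0.1, -0.1, 0.1]
opening: 0.348
grasp_force: 0.0
time_s: 30.3
eef_pos: [0.3218, -0.2529, 0.2454]
eef_rot: [0.001, 0.755, 0.655, 0.002]
wrist_force: [0.0, 0.0, -1.0]
opening: 0.5
grasp_force: 0.0
iris (227, [array([546.9, -13. ]), array([ 9.9, 52.3]), np.float64(81.9)], array([546.3, -12.9, 108.1]), np.float64(111.9))
cube (497, [array([561.5,  76.8]), array([34.1, 34.8]), np.float64(81.9)], array([561.1,  76.8, 101.2]), np.float64(106.5))
disc (340, [array([506.9,  85.7]), array([53.3, 79.2]), np.float64(82.8)], array([484. ,  86.3,  94.9]), np.float64(112.1))
laser (866, [array([ 535.5, -102.2]), array([63.8, 40.3]), np.float64(81.5)], array([ 535.4, -101.9,  101.2]), np.float64(108.1))
screen (421, [array([585.4, 254. ]), array([12.8, 74.3]), np.float64(82.1)], array([584.4, 253.6, 118.2]), np.float64(123.2))
```

View pics/t9c.png

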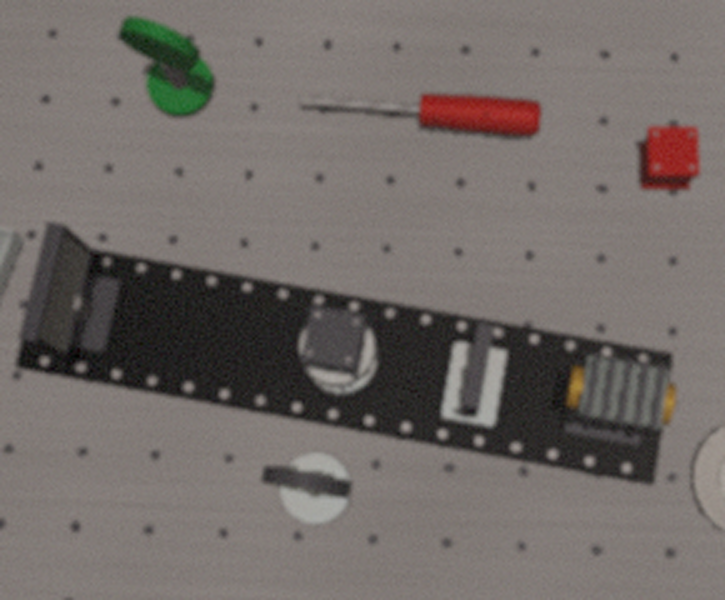

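View pics/s9.png

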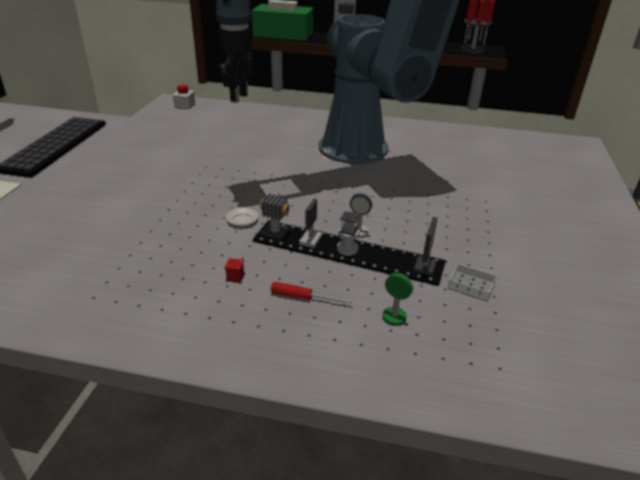

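Everything is in place and upright: cube and platform at crop (337,345), iris at (475,380), disc at (308,483). One numeric check of the disc and platform remains.

Run:
```python
from h import *
from scipy.optimize import minimize
t=load('t9');W=cloud(t)
print(rect(t,W,(240,300,320,350),.07,.115))
print((P(t,150+315/2.5,130+487/2.5,.01)*1000).round(1))
w=W.reshape(-1,3)*1000;d=w-[560,76,0];w=w[(np.hypot(d[:,0],d[:,1])<40)&(w[:,2]>57)&(w[:,2]<68)][:,:2]
f=lambda c:np.sum(np.clip(np.hypot(*(w-c).T)-24,0,None)); print(len(w),minimize(f,[560,76],method='Nelder-Mead').x,w.min(0),w.max(0))
```

```text
(279, [array([473.5,  89.9]), array([53.2, 11.3]), np.float64(81.7)], array([472.7,  88.4, 102.1]), np.float64(112.1))
[473.1  89.3  10. ]
189 [560.93574905  77.07739859] [537.03575851  54.48713502] [584.33811391 100.07652449]
```

```bash
python3 -c "
from bench import ctrl; print(ctrl.hand_in())"
```

```text
the job is handed in; nothing more can be done
None
```

The beam splitter is set up and handed in at about 30 s on the robot's clock: in the last images the platform, cube, iris and disc stood upright and released, each within about 1.5 mm of its place, and the screwdriver, parts box and dish were not touched.

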